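Square up two test tiles in the corner fence

TASK

Line up the two flat test tiles that lie just in front of the L-shaped wooden fence in its corner: push them so that both lie with a long edge flush against the long batten, one butted end to end against the other, and the row pushed fully up against the short end stop. Slide them flat along the bench, never lifting them, and leave the two cups and the small wooden rib where they are.

Things in the scene. Friction and masses are not known exactly. Their poses are not given: they have to be found in the camera images.
- tile_1: a flat rectangular pale bisque test tile, 60 x 42 x 8 mm, about 30 g, loose on the bench; origin at the centre of its underside, x along its 60 mm length, y along its 42 mm width, z up. The two tiles are alike and either may be the one next to the end stop.
- tile_2: a flat rectangular pale bisque test tile, 60 x 42 x 8 mm, about 30 g, loose on the bench; origin at the centre of its underside, x along its 60 mm length, y along its 42 mm width, z up. The two tiles are alike and either may be the one next to the end stop.
- fence: L of two pale wooden battens, 22 mm wide, 16 mm high, fixed to the bench. Origin: inner corner of the L at bench height, z up. The long batten, on the far side from the robot, has its working face in the plane x = 0, from the corner to y = -288 mm. The short end stop at the left end has its face in the plane y = 0, from the corner to x = -85 mm. The tiles start inside the L (x < 0, y < 0).
- row_place (a point): point on the bench at the middle of the finished row, axes as the fence's: at x = -21 mm, y = -60 mm in the fence's frame. The two tiles' centres belong 30 mm to either side of it along y, long sides along y. At the start the tiles lie one nearer the stop, one farther along, each 24 to 54 mm short of the long batten's flush line and turned up to 0.45 rad from parallel to it.
- egg_cup: a small white porcelain cup, 48 mm wide and 42 mm high, standing off to the left or right of the fence; origin at the centre of its underside. Must stay where it is.
- grey_cup: a blue-grey cup, 84 mm wide and 65 mm high, standing off to the left or right of the fence; origin at the centre of its underside. Must stay where it is.
- wood_rib: a flat wooden potter's rib, 41 x 94 x 6 mm, lying near the front left edge of the bench; origin at the centre of its underside, y along its length. Must stay where it is.
Things that resemble listed ones, but are neither listed nor needed, are in the scene too. Leave any blue look-alike of the tile_1 alone. Leave any black or turquoise look-alike of the tile_2 alone.

How it is judged:
At the end, for the whole second after the job is handed in: Both tiles lie flat and at rest on the bench, long sides parallel to the long batten within 0.06 rad, their centres 17 to 25 mm from its face (flush is 21 mm), and both centres within 97 mm of the end stop's face (a tight row puts them at 30 and 90 mm) (x of tile_1 in the frame of fence between -0.025 and -0.017 m and y of tile_1 in the frame of fence between -0.097 and -0.026 m and angle between the x axis of each of tile_1, tile_2 and the y axis of fence, either way round below 0.06 rad and height (world z) of each of tile_1, tile_2 below 0.003 m and angle between each of tile_1, tile_2's own z axis and vertical below 0.06 rad and linear speed of each of tile_1, tile_2 below 0.01 m/s and x of tile_2 in the frame of fence between -0.025 and -0.017 m and y of tile_2 in the frame of fence between -0.097 and -0.026 m); the robot touches nothing.
It fails at once if tile 1 is lifted off the bench (more than 12 mm) (height (world z) of tile_1 above 0.012 m).
It fails at once if tile 2 is lifted off the bench (more than 12 mm) (height (world z) of tile_2 above 0.012 m).
It fails at once if the egg cup is moved more than 15 mm (distance of egg_cup from where it was at the start of the episode above 0.015 m).
It fails at once if the grey cup is moved more than 15 mm (distance of grey_cup from where it was at the start of the episode above 0.015 m).
It fails at once if the wood rib is moved more than 15 mm (distance of wood_rib from where it was at the start of the episode above 0.015 m).
It also fails if it takes over 48 s, if anything falls off the work surface, if the arm or the gripper's body presses on something with over 40 N, if the wrist force passes 120 N, or if a joint passes its speed limit or range.

ROBOT

A 7-joint arm with a two-finger parallel gripper is mounted at the origin on a cart in front of the work surface, level with it; the furniture and walls round the work are solid. World frame = base frame: x ahead of the robot, y to its left, z up, the work surface at z = 0. Lengths are in m, angles in rad, forces in N, time in s.
With the tool pointing down it reaches from about 0.425 to 0.875 m from the base axis. Payload 4.7 kg.
Tool frame: the origin (TCP) lies midway between the tips of the shut fingers; the grasp point (between the pads) lies 19 mm behind it (bot.grip_point_offset is the distance from the TCP to the grasp point, in m); z points along the fingers, y is the line along which they close (so a half turn about z gives the same grasp; the last joint's range is limited). The gripper opens to 85 mm and grips with 20 to 120 N. Pads are 22 mm wide; open, the fingers measure 114 mm over their backs; the gripper's body (76 mm by 85 mm) begins 54 mm behind the grasp point. The pads swing forward as they close: fully open they stand 13 mm farther back than shut.
Start: joints at [1.33, 0.321, -0.07, 1.45, 0.023, 1.371, -0.057], TCP at [0.164, -0.629, 0.197] pointing down, gripper open.
Joint ranges: [-2.86, 2.86], [-0.3, 2.09], [-1.38, 1.24], [0.06, 2.45], [-1.56, 4.7], [0.09, 2.05], [-2.69, 2.69]. Speed limits (rad/s): [2.57, 2.57, 3.14, 3.14, 3.14, 3.14, 3.14].

INTERFACE

Orientations are given as a unit quaternion [w, x, y, z].
In Python, from station import bot, grab_frame, camera_info, job gives the robot as it stands.
- The arm moves only by the tool apply_moves, never from a script. Its argument "increments" is a list of rows, each a list of 3 entries, a list of its own where there are three numbers: the finger opening in m, from 0 to 0.0854, then the shift along the tool's x, y, z in m, then the turn, a rotation vector about the tool's x, y, z in degrees. In form: [[claw, [dx, dy, dz], [rx, ry, rz]], ...]. A call has 1 to 12 rows; each row shifts and turns the commanded pose from where the row before left it, along the tool's axes as they then stand; what a row does not reach is not made up. A row lasts 1/8 s, in which the tool goes at most 62.5 mm and 10.7 degrees, less where a joint would pass 70% of its speed; a pose out of reach is approached as far as the arm can. A call with a gripper value outside its range is refused whole. The fingers move at their own pace and stop on an object; "newtons" is the grip in N (left out, the last holds). Time passes only in rows, so rows that do not move let the fingers close. It gives the time, the measured TCP pose, the force, the opening and the grip force at its end, in the units of the state.
- bot.get_state(): the state, without advancing time (a new reading comes with each control period).
- grab_frame(name): name is "scene" or "side" or "wrist"; returns the picture (420x560x3 uint8, red, green, blue); there is no depth.
- camera_info(name): a dict with "fov_y" (degrees; the focal length in pixels is half the picture's height over the tangent of half this angle, whatever the lens; pixels are square), "cx", "cy" (the principal point, pixels), "world_from_camera" (4x4, takes a point from camera to world coordinates); the wrist camera has in their place "T_tool_cam" (4x4, takes a point from camera to tool coordinates, whose origin is the TCP and whose axes are the flange's). Camera axes: x right, y up, looking along -z (the intrinsics and any distortion apply to the point x, -y, -z); pixel columns grow to the right and rows downward; lengths in m; the calibration is good to about 2 mm. A picture is of the moment at which its call begins: read the wrist's pose just before it. camera_info takes no time and is no camera call.
- job.hand_in(): hands the job in; it is judged then, once.
The state is a dict: "time": time; "joint_pos": joint angles; "joint_velocities": joint speeds; "joint_torque": joint torques, N m; "position": TCP position; "ee_rot": TCP orientation; "force": force on the tool from outside, world axes, zero at the start; "ft_torque": the same for the moment, N m; "width": finger opening in m; "gripper_force": force on a finger pad.
Only numpy, scipy, OpenCV 4.12 (cv2) and the standard library are available. Lean on these libraries where they do the work, as an engineer would, in place of code of your own. Each camera call takes 0.05 s, during which the arm holds its last target. There are 200 camera calls.

## Working session

There is one attempt and no reset: what is moved stays moved. The work goes in short steps, Python scripts to look and compute and a tool call to move; the robot and the scene stay as the last step left them, time stands still between calls to the robot, and variables do not carry over. Pictures are saved under pics/ and viewed, at most 13 in all, crops included, and the job is handed in when it is done.

Besides the shell and the picture viewer there is one more tool, called after "Request:" as name(argument=value, ...) on one line, values as JSON. apply_moves: Moves the arm, as the interface text tells. Its arguments: {"type":"object","properties":{"increments":{"type":"array"},"newtons":{"type":"number"}},"required":["increments"]}

```bash
mkdir -p pics; ls
cat > h.py <<'E'
import numpy as np,cv2
from station import bot,grab_frame,camera_info,job
def ray(name,u,v,z):
    c=camera_info(name);f=210/np.tan(np.radians(c['fov_y'])/2)
    if name=='wrist':
        return None
    T=np.array(c['world_from_camera']);d=T[:3,:3]@np.array([(u-c['cx'])/f,-(v-c['cy'])/f,-1]);o=T[:3,3]
    return (o+d*(z-o[2])/d[2])
E
python3 - <<'E'
from h import *
a=grab_frame('scene');b=grab_frame('side')
np.savez('f.npz',a=a,b=b)
cv2.imwrite('pics/a.png',a[...,::-1]);cv2.imwrite('pics/b.png',b[...,::-1])
print({k:np.round(v,3) for k,v in bot.get_state().items()})
for n in('scene','side','wrist'):print({k:(np.round(v,3) if not isinstance(v,str) else v) for k,v in camera_info(n).items()})
E
```

```text
pics
{'time': np.float64(0.1), 'joint_pos': array([ 1.33 ,  0.322, -0.07 ,  1.452,  0.023,  1.371, -0.057]), 'joint_velocities': array([-0.001, -0.001, -0.001, -0.002,  0.001,  0.001,  0.   ]), 'joint_torque': array([ 1.0000e-03, -4.9488e+01, -3.8400e-01, -3.1521e+01,  1.3000e-02,
        7.0000e-03,  0.0000e+00]), 'position': array([ 0.164, -0.629,  0.196]), 'ee_rot': array([-0.001,  0.992,  0.127, -0.   ]), 'force': array([-0.772,  1.271,  0.009]), 'ft_torque': array([ 0.014, -0.017,  0.015]), 'gripper_force': np.float64(0.0), 'width': np.float64(0.085)}
{'fov_y': np.float64(57.198), 'cx': np.float64(281.084), 'cy': np.float64(209.751), 'world_from_camera': array([[-0.892,  0.216, -0.396,  0.107],
       [-0.451, -0.459,  0.765,  0.631],
       [-0.017,  0.862,  0.507,  0.571],
       [ 0.   ,  0.   ,  0.   ,  1.   ]])}
{'fov_y': np.float64(48.712), 'cx': np.float64(280.079), 'cy': np.float64(215.173), 'world_from_camera': array([[ 0.856,  0.269, -0.441, -0.08 ],
       [-0.517,  0.458, -0.724, -1.086],
       [ 0.008,  0.847,  0.531,  0.718],
       [ 0.   ,  0.   ,  0.   ,  1.   ]])}
{'fov_y': np.float64(65.382), 'cx': np.float64(278.196), 'cy': np.float64(211.825), 'T_tool_cam': array([[-0.001,  0.965,  0.262,  0.065],
       [ 1.   ,  0.001,  0.   ,  0.   ],
       [-0.   ,  0.262, -0.965, -0.177],
       [ 0.   ,  0.   ,  0.   ,  1.   ]])}
```

View pics/a.png

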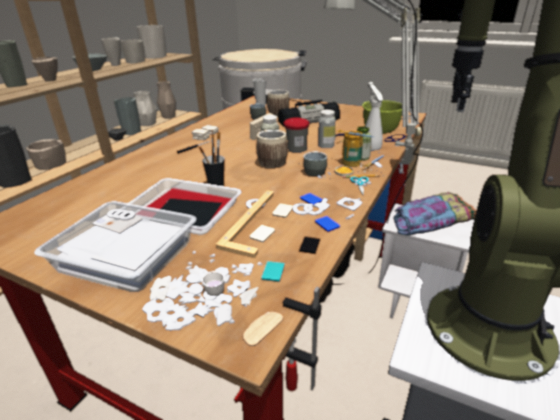

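View pics/b.png

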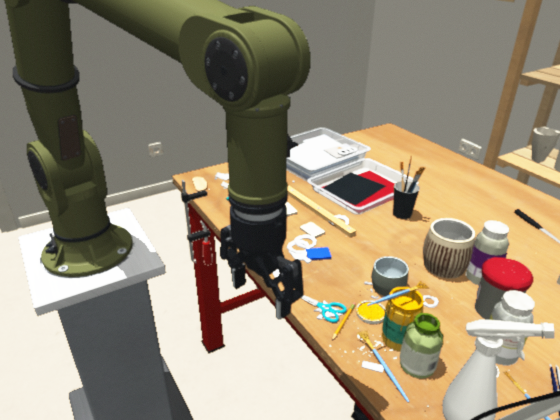

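The scene view shows the fence (corner near 222,247, long batten up to 272,195) with two pale tiles at (283,211) and (262,233). The blue (312,199; 327,224), black (310,245) and turquoise (273,271) pieces are look-alikes. The pale ones inside the L fit the description. Next I'll enlarge and measure them.

Run:
```python
from h import *
a=np.load('f.npz')['a']
c=cv2.resize(a[180:300,200:350],None,fx=5,fy=5,interpolation=cv2.INTER_CUBIC)
cv2.imwrite('pics/c.png',c[...,::-1])
hsv=cv2.cvtColor(a,cv2.COLOR_RGB2HSV)
for n,(u,v) in dict(t1=(283,211),t2=(262,233),wood=(245,225),blk=(310,245),tq=(273,271)).items():print(n,a[v,u],hsv[v,u])
for n,(u,v,z) in dict(t1=(283,211,.008),t2=(262,233,.008),blue=(312,199,.008),blue2=(327,224,.008),blk=(310,245,.008),tq=(273,271,.008),egg=(214,283,.02),grey=(315,163,.03),rib=(263,328,.006),cor=(225,245,.016),end=(270,195,.016),stop=(256,250,.016)).items():print(n,ray('scene',u,v,z).round(3))
m=((hsv[...,1]<75)&(hsv[...,2]>190)).astype(np.uint8)
n,l,s,ce=cv2.connectedComponentsWithStats(m)
for i in range(n):
    if 240<ce[i][0]<300 and 195<ce[i][1]<245 and s[i,4]>40:
        cn=cv2.findContours((l==i).astype(np.uint8),0,1)[0][0]
        w=np.array([ray('scene',p[0][0],p[0][1],.008)[:2] for p in cn],np.float32)
        print(ce[i],s[i,4],cv2.minAreaRect(w*1000))
```

```text
t1 [251 247 238] [ 21  13 251]
t2 [252 250 244] [ 23   8 252]
wood [141 107  72] [ 15 125 141]
blk [21 21 23] [120  22  23]
tq [ 64 210 209] [ 90 177 210]
t1 [ 0.539 -0.215  0.008]
t2 [ 0.539 -0.091  0.008]
blue [ 0.492 -0.316  0.008]
blue2 [ 0.401 -0.204  0.008]
blk [ 0.404 -0.095  0.008]
tq [0.44  0.034 0.008]
egg [0.529 0.136 0.02 ]
grey [ 0.568 -0.522  0.03 ]
rib [0.38  0.189 0.006]
cor [0.589 0.005 0.016]
end [ 0.612 -0.272  0.016]
stop [ 0.51  -0.01   0.016]
[250.75324675 202.31168831] 77 ((650.223388671875, -218.12989807128906), (31.745529174804688, 62.22115707397461), 6.094303607940674)
[261.94736842 232.34008097] 247 ((539.6268310546875, -94.6533203125), (66.58207702636719, 48.66893005371094), 86.64213562011719)
```

View pics/c.png

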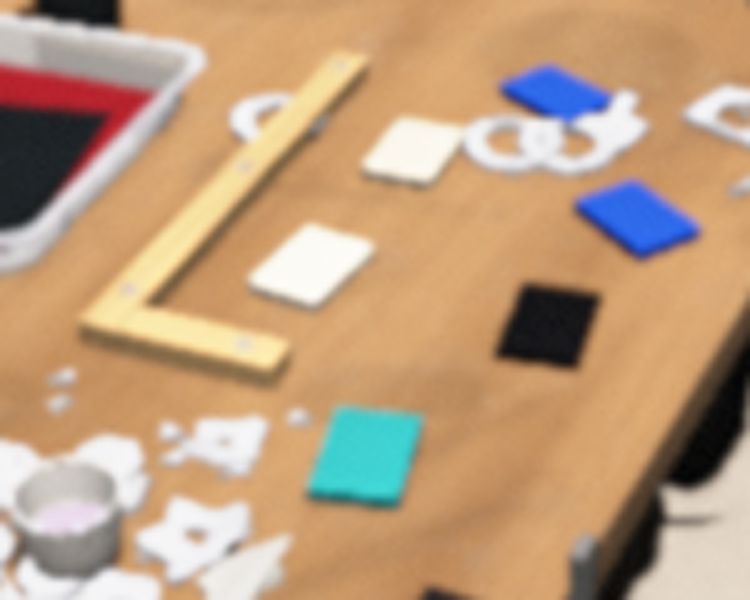

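Request:
apply_moves(increments=[[0.02,[0.04,-0.033,0],[0,0,0]],[0.02,[0.04,-0.033,0],[0,0,0]],[0.02,[0.04,-0.033,0],[0,0,0]],[0.02,[0.04,-0.033,0],[0,0,0]],[0.02,[0.04,-0.033,0],[0,0,0]],[0.02,[0.04,-0.033,0],[0,0,0]],[0.02,[0.04,-0.033,0],[0,0,0]],[0.02,[0.04,-0.033,0],[0,0,0]],[0.02,[0.04,-0.033,0],[0,0,0]],[0.02,[0.04,-0.033,0],[0,0,0]],[0.02,[0.04,-0.033,0],[0,0,0]],[0.02,[0.031,-0.031,0],[0,0,10]]])

```text
time: 1.6
position: [0.521, -0.1271, 0.1968]
ee_rot: [-0.0, 0.999, 0.038, -0.0]
force: [0.6, -0.8, 0.5]
width: 0.0199
gripper_force: 0.0
```

Request:
apply_moves(increments=[[0.02,[0,0,0],[0,0,0]],[0.02,[0,0,0],[0,0,0]]])

```text
time: 1.85
position: [0.5198, -0.1296, 0.1966]
ee_rot: [0.0, 0.999, 0.041, -0.001]
force: [-1.4, -1.0, -0.5]
width: 0.02
gripper_force: 0.0
```

```bash
cat >> h.py <<'E'
from scipy.spatial.transform import Rotation as R
def wcam():
    s=bot.get_state();im=grab_frame('wrist');q=np.array(s['ee_rot'])
    Tw=np.eye(4);Tw[:3,:3]=R.from_quat(q[[1,2,3,0]]).as_matrix();Tw[:3,3]=s['position']
    return im,Tw@np.array(camera_info('wrist')['T_tool_cam']),s
def wray(T,u,v,z):
    c=camera_info('wrist');f=210/np.tan(np.radians(c['fov_y'])/2)
    d=T[:3,:3]@np.array([(u-c['cx'])/f,-(v-c['cy'])/f,-1]);o=T[:3,3]
    return o+d*(z-o[2])/d[2]
E
python3 - <<'E'
from h import *
im,T,s=wcam();np.savez('w.npz',im=im,T=T)
cv2.imwrite('pics/w1.png',im[...,::-1])
print(s['time'],s['position'].round(4),s['ee_rot'].round(4),s['force'])
E
```

```text
1.85 [ 0.5198 -0.1296  0.1966] [ 2.000e-04  9.992e-01  4.060e-02 -6.000e-04] [-1.41345367 -1.0202081  -0.47653204]
```

View pics/w1.png

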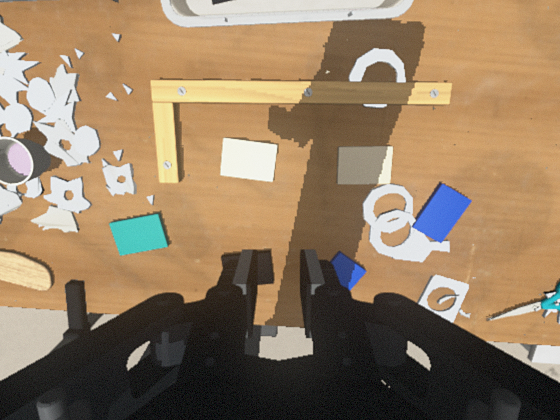

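The wrist view shows the lit tile at (249,159) and the second tile, in shadow, at (365,165). The inner corner is near (178,103). A white ring shard almost touches the second tile's lower right edge at (388,184), so I'll push that tile left from its free right end first.

Run:
```python
from h import *
d=np.load('w.npz');im,T=d['im'],d['T']
P=lambda u,v,z:wray(T,u,v,z)[:2]
for z in(0,.016):print('face',z,P(190,104,z).round(4),P(445,104.5,z).round(4),'stop',P(178,110,z).round(4),P(179,180,z).round(4))
hsv=cv2.cvtColor(im,cv2.COLOR_RGB2HSV)
m=(hsv[...,1]<85).astype(np.uint8)
m[:, :]&=(hsv[...,2]>90)
o=np.array([P(178,103,0)]).ravel()
th=2*np.arctan2(.0406,.9992)
a,b=P(190,104,0),P(445,104.5,0);fth=np.arctan2(a[0]-b[0],-(a[1]-b[1]))*-1
print('fence yaw',fth,'tool yaw',th)
roi=np.zeros_like(m);roi[130:187,210:395]=1
n,l,s,ce=cv2.connectedComponentsWithStats(m&roi)
for i in range(1,n):
    if s[i,4]>500:
        cn=max(cv2.findContours((l==i).astype(np.uint8),0,1)[0],key=len)
        w=np.array([P(*p[0],.008) for p in cn],np.float32)
        print(ce[i],s[i],cv2.minAreaRect(w*1000),'\n',cv2.boxPoints(cv2.minAreaRect(w*1000)).round(1))
print('ring',P(388,184,.003))
for y in range(95,112):print(y,im[y,230],im[y,200])
```

```text
face 0 [ 0.5962 -0.028 ] [ 0.618  -0.3043] stop [ 0.5889 -0.015 ] [ 0.5116 -0.0161]
face 0.016 [ 0.5957 -0.0321] [ 0.6165 -0.2966] stop [ 0.5887 -0.0197] [ 0.5147 -0.0208]
fence yaw 3.0628038507763176 tool yaw 0.08122033340022387
[247.99578257 159.18931584] [ 220  137   58   45 2134] ((542.3014526367188, -94.89966583251953), (60.89927291870117, 43.20153045654297), 87.0909194946289) 
 [[ 519.2 -124.2]
 [ 562.3 -126.4]
 [ 565.4  -65.6]
 [ 522.3  -63.4]]
[364.51270208 165.25635104] [ 336  146   59   41 2165] ((545.3951416015625, -226.76181030273438), (44.6030158996582, 66.2891616821289), 4.615858554840088) 
 [[ 520.5 -195.5]
 [ 525.8 -261.6]
 [ 570.3 -258. ]
 [ 565.  -191.9]]
ring [ 0.52678356 -0.25618981]
95 [242 217 149] [242 221 147]
96 [242 219 148] [243 225 153]
97 [242 223 152] [246 231 166]
98 [243 227 155] [244 231 161]
99 [243 231 163] [245 236 167]
100 [244 232 160] [247 235 165]
101 [247 225 154] [240 211 142]
102 [205 164 111] [169 135  91]
103 [148 113  77] [167 129  84]
104 [173 135  87] [195 146  96]
105 [190 142  97] [193 149  98]
106 [192 146  93] [186 141  90]
107 [192 143  92] [192 144  98]
108 [190 146  98] [188 143  94]
109 [188 143  95] [189 142  96]
110 [193 145  97] [193 146 100]
111 [194 145  97] [194 150  98]
```

Request:
apply_moves(increments=[[0,[-0.0256,-0.0327,0.03],[0,0,0]],[0,[0,0,0.04],[0,0,0]],[0,[0,0,0.04],[0,0,0]],[0,[0,0,0.04],[0,0,0]],[0,[0,0,0.02],[0,0,0]],[0,[0,0,0.01],[0,0,0]],[0,[0,0,0],[0,0,0]],[0,[0,0,0],[0,0,0]]], newtons=30)

```text
time: 2.9
position: [0.493, -0.0991, 0.0182]
ee_rot: [0.0, 0.999, 0.04, 0.001]
force: [0.9, 0.5, -0.5]
width: -0.0003
gripper_force: 0.0
```

```bash
cat >> h.py <<'E'
O=np.array([.5955,-.0175]);YAW=.080
def fe(p):
    c,s=np.cos(YAW),np.sin(YAW);d=np.asarray(p)[...,:2]-O
    return d@np.array([[c,-s],[s,c]])
E
python3 - <<'E'
from h import *
s=bot.get_state();print(s['time'],s['position'].round(4),fe(s['position']).round(4),s['ee_rot'].round(3),s['force'].round(1),s['width'])
E
```

```text
2.9 [ 0.493  -0.0991  0.0182] [-0.1087 -0.0732] [0.    0.999 0.04  0.001] [ 0.9  0.5 -0.5] -0.00028575243027851666
```

Request:
apply_moves(increments=[[0,[0,0,0.008],[0,0,0]],[0,[0,0,0.006],[0,0,0]],[0,[0,0,0],[0,0,0]],[0,[0.008,0,0],[0,0,0]],[0,[0.008,0,0],[0,0,0]],[0,[0.008,0,0],[0,0,0]],[0,[0.008,0,0],[0,0,0]],[0,[0.007,0,0],[0,0,0]],[0,[0.006,0,0],[0,0,0]],[0,[0.005,0,0],[0,0,0]],[0,[0.002,0,0],[0,0,0]],[0,[0,0,0],[0,0,0]]])

```text
time: 4.4
position: [0.5439, -0.0943, 0.0031]
ee_rot: [0.0, 0.999, 0.04, -0.0]
force: [-0.6, -0.9, 0.9]
width: -0.0002
gripper_force: 0.0
```

Request:
apply_moves(increments=[[0,[0.002,0,0],[0,0,0]],[0,[0.001,0,0],[0,0,0]],[0,[0,0,0],[0,0,0]]])

```text
time: 4.78
position: [0.547, -0.0941, 0.0031]
ee_rot: [0.0, 0.999, 0.04, -0.0]
force: [-0.3, -0.1, 0.3]
width: 0.0003
gripper_force: 0.0
```

Run:
```python
from h import *
im,T,s=wcam();print(s['time'],s['position'].round(4),fe(s['position']).round(4),s['ee_rot'].round(3),s['force'].round(1),s['width'])
cv2.imwrite('pics/w2.png',im[...,::-1])
```

```text
4.775 [ 0.547  -0.0941  0.0031] [-0.0545 -0.0725] [ 0.     0.999  0.04  -0.   ] [-0.3 -0.1  0.3] 0.0003299516123382744
```

View pics/w2.png

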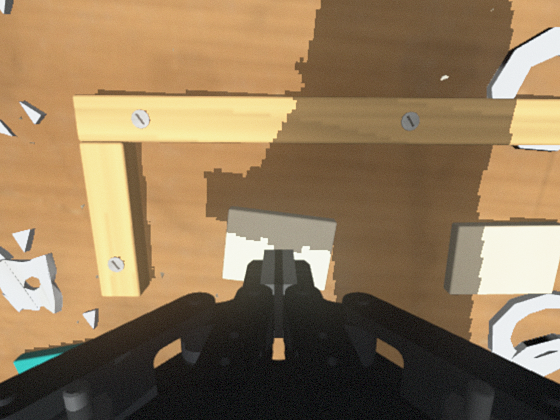

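The tile (225–335, 210–290) is still well short of the batten, whose inner edge is at v≈144. I'll compare the TCP projection with the tile.

Run:
```python
from h import *
im,T,s=wcam();np.savez('w.npz',im=im,T=T)
c=camera_info('wrist');f=210/np.tan(np.radians(c['fov_y'])/2)
def pj(p):
    q=np.linalg.inv(T)@np.append(p,1);return (c['cx']-f*q[0]/q[2],c['cy']+f*q[1]/q[2])
print('tcp',pj(s['position']))
for u,v,z in[(229,209,.008),(336,220,.008),(222,280,.008),(331,290,.008),(300,145,0),(300,141,.016),(150,145,0),(142,290,0),(452,224,.008),(448,293,.008)]:print((u,v,z),fe(wray(T,u,v,z)).round(4))
```

```text
tcp (np.float64(277.3854282135911), np.float64(239.59013866902453))
(229, 209, 0.008) [-0.035  -0.0462]
(336, 220, 0.008) [-0.0413 -0.1047]
(222, 280, 0.008) [-0.0775 -0.0404]
(331, 290, 0.008) [-0.084  -0.1038]
(300, 145, 0) [-0.0013 -0.0848]
(300, 141, 0.016) [ 0.0016 -0.0837]
(150, 145, 0) [-0.0013 -0.0036]
(142, 290, 0) [-0.0883  0.0102]
(452, 224, 0.008) [-0.0437 -0.1688]
(448, 293, 0.008) [-0.0859 -0.1724]
```

Run:
```python
from h import *
a=grab_frame('scene');b=grab_frame('side');s=bot.get_state()
def pj(n,p):
    c=camera_info(n);f=210/np.tan(np.radians(c['fov_y'])/2)
    q=np.linalg.inv(np.array(c['world_from_camera']))@np.append(p,1);return np.array([c['cx']-f*q[0]/q[2],c['cy']+f*q[1]/q[2]])
o=[]
for n,i in(('scene',a),('side',b)):
    u,v=pj(n,s['position']).round().astype(int);print(n,u,v)
    i=i.copy();c=i[v-50:v+40,u-45:u+45]
    o.append(cv2.resize(c,None,fx=4.4,fy=4.4,interpolation=cv2.INTER_CUBIC))
cv2.imwrite('pics/d.png',np.hstack(o)[...,::-1])
```

```text
scene 260 233
side 286 210
```

View pics/d.png

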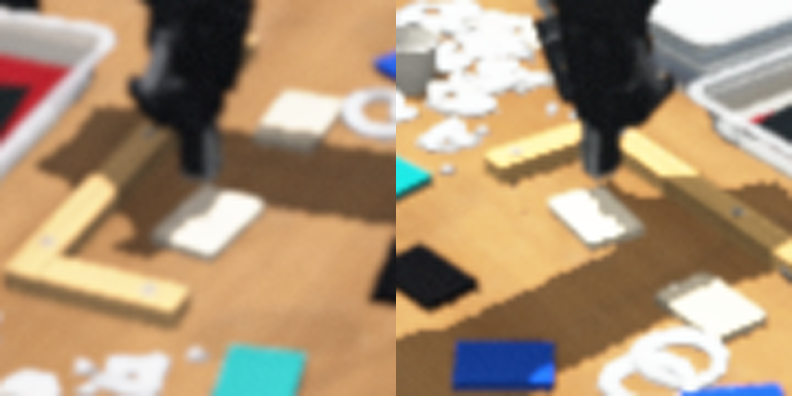

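The fingertips hover above the tile in both views. The tip appears about 9–10 px above the projected TCP, so the real tips are clearly higher than the reported TCP. I'll measure the offset.

Run:
```python
from h import *
s=bot.get_state();L=[]
for n,u,v in(('scene',260+4/4.4,233-42/4.4),('side',286+4/4.4,210-45/4.4)):
    a,b=ray(n,u,v,0),ray(n,u,v,.1);L.append((a,(b-a)/np.linalg.norm(b-a)))
A=sum(np.eye(3)-np.outer(d,d) for _,d in L);B=sum((np.eye(3)-np.outer(d,d))@a for a,d in L)
p=np.linalg.solve(A,B);print('tip',p,'tcp',s['position'],[np.linalg.norm(np.cross(p-a,d)) for a,d in L])
```

```text
tip [ 0.54523404 -0.09551659  0.03536186] tcp [ 0.5469191  -0.09415844  0.00309031] [np.float64(0.0026742339238180874), np.float64(0.0026742339238180817)]
```

Request:
apply_moves(increments=[[0,[-0.03,0,0],[0,0,0]],[0,[-0.03,0,0],[0,0,0]],[0,[0,0,0.012],[0,0,0]],[0,[0,0,0.008],[0,0,0]],[0,[0,0,0],[0,0,0]]])

```text
time: 5.6
position: [0.4874, -0.0984, -0.0177]
ee_rot: [-0.001, 0.999, 0.04, -0.0]
force: [-0.7, -0.7, 0.6]
width: 0.0002
gripper_force: 0.0
```

Request:
apply_moves(increments=[[0,[0,0,0.003],[0,0,0]],[0,[0,0,0],[0,0,0]]])

```text
time: 5.85
position: [0.4875, -0.0987, -0.02]
ee_rot: [-0.0, 0.999, 0.04, -0.0]
force: [0.3, 0.3, 0.3]
width: 0.0002
gripper_force: 0.0
```

Request:
apply_moves(increments=[[0,[0,0,0.003],[0,0,0]],[0,[0,0,0],[0,0,0]]])

```text
time: 6.1
position: [0.487, -0.0989, -0.0231]
ee_rot: [-0.0, 0.999, 0.04, -0.0]
force: [-0.7, -0.7, -0.3]
width: 0.0001
gripper_force: 0.0
```

Request:
apply_moves(increments=[[0,[0,0,0.002],[0,0,0]],[0,[0,0,0],[0,0,0]]])

```text
time: 6.35
position: [0.487, -0.0989, -0.025]
ee_rot: [0.0, 0.999, 0.04, -0.0]
force: [-0.2, -0.5, -0.2]
width: 0.0002
gripper_force: 0.0
```

Request:
apply_moves(increments=[[0,[0,0,0.002],[0,0,0]],[0,[0,0,0],[0,0,0]]])

```text
time: 6.6
position: [0.487, -0.0989, -0.0271]
ee_rot: [0.0, 0.999, 0.04, -0.0]
force: [-0.5, 0.1, -0.6]
width: -0.0001
gripper_force: 0.0
```

Request:
apply_moves(increments=[[0,[0,0,0.002],[0,0,0]],[0,[0,0,0],[0,0,0]]])

```text
time: 6.85
position: [0.487, -0.0989, -0.0291]
ee_rot: [-0.0, 0.999, 0.04, -0.0]
force: [0.7, -1.0, -1.2]
width: 0.0
gripper_force: 0.0
```

```bash
cat >> h.py <<'E'
def pj(n,p):
    c=camera_info(n);f=210/np.tan(np.radians(c['fov_y'])/2)
    q=np.linalg.inv(np.array(c['world_from_camera']))@np.append(p,1);return np.array([c['cx']-f*q[0]/q[2],c['cy']+f*q[1]/q[2]])
E
python3 - <<'E'
from h import *
s=bot.get_state();a=grab_frame('scene');b=grab_frame('side');o=[]
p=s['position'].copy();p[2]=0
for n,i in(('scene',a),('side',b)):
    u,v=pj(n,p).round().astype(int);print(n,u,v)
    o.append(cv2.resize(i[v-35:v+25,u-30:u+30],None,fx=6.5,fy=6.5,interpolation=cv2.INTER_CUBIC))
cv2.imwrite('pics/e.png',np.hstack(o)[...,::-1]);print(s['time'],s['position'],s['force'])
E
```

```text
scene 281 239
side 270 217
6.85 [ 0.48699228 -0.09887462 -0.02909127] [ 0.65861976 -1.02718295 -1.24545865]
```

View pics/e.png

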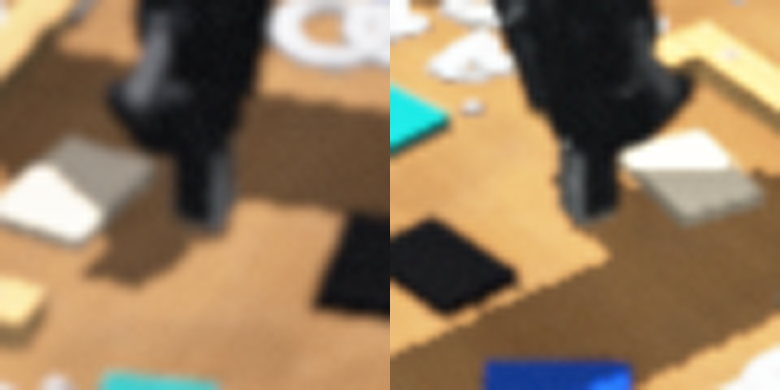

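The tips are now at bench height beside the tile: scene crop (205,230), against an expected z=0 at (195,227). Pushing now.

Request:
apply_moves(increments=[[0,[0.008,0,0],[0,0,0]],[0,[0.008,0,0],[0,0,0]],[0,[0.007,0,0],[0,0,0]],[0,[0.007,0,0],[0,0,0]],[0,[0.007,0,0],[0,0,0]],[0,[0.006,0,0],[0,0,0]],[0,[0.006,0,0],[0,0,0]],[0,[0.005,0,0],[0,0,0]],[0,[0.003,0,0],[0,0,0]],[0,[0,0,0],[0,0,0]]])

```text
time: 8.2
position: [0.5442, -0.0943, -0.0289]
ee_rot: [0.0, 0.999, 0.04, 0.0]
force: [-0.8, 0.3, -0.0]
width: -0.0003
gripper_force: 0.0
```

Request:
apply_moves(increments=[[0,[0.002,0,0],[0,0,0]],[0,[0,0,0],[0,0,0]]])

```text
time: 8.45
position: [0.5461, -0.0942, -0.0289]
ee_rot: [0.0, 0.999, 0.04, 0.0]
force: [0.5, -0.3, -0.5]
width: 0.0001
gripper_force: 0.0
```

Request:
apply_moves(increments=[[0,[0.002,0,0],[0,0,0]],[0,[0,0,0],[0,0,0]]])

```text
time: 8.7
position: [0.5482, -0.0941, -0.0288]
ee_rot: [0.0, 0.999, 0.04, 0.0]
force: [-0.3, -0.6, -0.7]
width: -0.0001
gripper_force: 0.0
```

```bash
cat >> h.py <<'E'
from itertools import permutations
def tiles(T,im,lo=-.3):
    """bright/shadowed pale regions inside the L, in the fence frame (z=8 mm)"""
    hsv=cv2.cvtColor(im,cv2.COLOR_RGB2HSV);m=((hsv[...,1]<85)&(hsv[...,2]>70)).astype(np.uint8)
    n,l,s,ce=cv2.connectedComponentsWithStats(cv2.morphologyEx(m,cv2.MORPH_OPEN,np.ones((5,5))))
    for i in range(1,n):
        p=fe(wray(T,*ce[i],.008))
        if s[i,4]>700 and -.11<p[0]<.0 and lo<p[1]<0:
            cn=max(cv2.findContours((l==i).astype(np.uint8),0,1)[0],key=len)
            w=np.array([fe(wray(T,*q[0],.008)) for q in cn],np.float32)*1000
            r=cv2.minAreaRect(w);print('px',ce[i].round(),'fence mm',np.round(r[0],1),np.round(r[1],1),round(r[2],1),'x',w[:,0].min().round(1),w[:,0].max().round(1),'y',w[:,1].min().round(1),w[:,1].max().round(1))
E
python3 - <<'E'
from h import *
im,T,s=wcam();print(s['time'],fe(s['position']).round(4),s['position'][2],s['force']);tiles(T,im)
cv2.imwrite('pics/w3.png',im[...,::-1])
E
```

```text
8.7 [-0.0533 -0.0725] -0.02884362391050392 [-0.34542936 -0.61113174 -0.7208019 ]
px [271. 200.] fence mm [-22.6 -69.9] [42.6 60.3] 0.0 x -43.9 -1.3 y -100.1 -39.7
px [519. 287.] fence mm [ -64.2 -189.5] [44.7 43. ] 0.5 x -86.7 -42.0 y -211.2 -167.9
px [545. 357.] fence mm [-103.2 -206.4] [27.6 16.9] 12.7 x -115.7 -88.4 y -215.6 -198.3
```

View pics/w3.png

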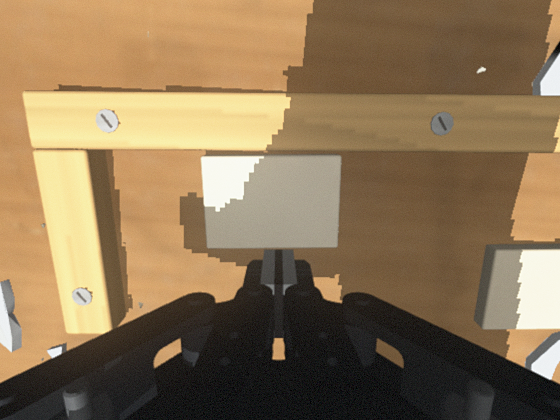

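The first tile (203–340, 155–248) is square to the batten with a gap of about 1–2 mm. Closing it until there's contact force.

Request:
apply_moves(increments=[[0,[0.0015,0,0],[0,0,0]],[0,[0,0,0],[0,0,0]]])

```text
time: 9.0
position: [0.5496, -0.0939, -0.0289]
ee_rot: [0.0, 0.999, 0.04, 0.0]
force: [-0.1, -0.6, 1.2]
width: -0.0001
gripper_force: 0.0
```

Request:
apply_moves(increments=[[0,[0.001,0,0],[0,0,0]],[0,[0,0,0],[0,0,0]]])

```text
time: 9.25
position: [0.5504, -0.0938, -0.0289]
ee_rot: [0.0, 0.999, 0.04, -0.0]
force: [-1.2, -0.3, 0.4]
width: -0.0001
gripper_force: 0.3
```

Request:
apply_moves(increments=[[0,[0.0005,0,0],[0,0,0]],[0,[0,0,0],[0,0,0]]])

```text
time: 9.5
position: [0.5505, -0.0938, -0.029]
ee_rot: [0.0, 0.999, 0.04, -0.0]
force: [-2.3, 0.5, 1.3]
width: 0.0001
gripper_force: 1.1
```

Request:
apply_moves(increments=[[0,[-0.008,0,0],[0,0,0]],[0,[-0.007,0,-0.03],[0,0,0]],[0,[0,0.03,-0.02],[0,0,0]],[0,[0,0.04,0],[0,0,0]],[0,[0,0.04,0],[0,0,0]],[0,[0,0.04,0],[0,0,0]],[0,[0,0.04,0],[0,0,0]],[0,[0,0,0],[0,0,0]],[0,[0,0,0],[0,0,0]]])

```text
time: 10.62
position: [0.5511, -0.2837, 0.021]
ee_rot: [-0.0, 0.999, 0.04, 0.0]
force: [0.7, -0.1, -0.0]
width: -0.0001
gripper_force: 0.0
```

Run:
```python
from h import *
im,T,s=wcam();print(s['time'],fe(s['position']).round(4),s['position'][2],s['ee_rot'].round(3),s['force']);tiles(T,im,-.27)
cv2.imwrite('pics/w4.png',im[...,::-1])
```

```text
10.625 [-0.0655 -0.2618] 0.020964095449750385 [-0.     0.999  0.04   0.   ] [ 0.74431024 -0.09131275 -0.04950325]
px [186. 236.] fence mm [ -74.8 -207.3] [64.2 70.5] 0.5 x -106.8 -42.7 y -242.6 -171.9
```

View pics/w4.png

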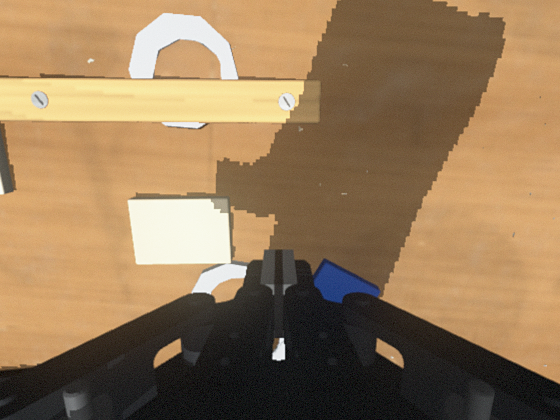

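Second tile at (128–232, 197–264); the finger site to its right is clear. A shard pokes out at the batten's face near (185,126), so I'll slide the tile left past it first.

Request:
apply_moves(increments=[[0,[0,0,0.03],[0,0,0]],[0,[0,0,0.014],[0,0,0]],[0,[0,0,0.006],[0,0,0]],[0,[0,-0.008,0],[0,0,0]],[0,[0,-0.008,0],[0,0,0]],[0,[0,-0.008,0],[0,0,0]],[0,[0,-0.008,0],[0,0,0]],[0,[0,-0.008,0],[0,0,0]],[0,[0,-0.008,0],[0,0,0]],[0,[0,-0.008,0],[0,0,0]],[0,[0,-0.008,0],[0,0,0]],[0,[0,0,0],[0,0,0]]])

```text
time: 12.18
position: [0.5461, -0.2194, -0.0289]
ee_rot: [-0.0, 0.999, 0.041, -0.0]
force: [0.2, -0.6, -0.8]
width: 0.0002
gripper_force: 0.0
```

Request:
apply_moves(increments=[[0,[0,-0.006,0],[0,0,0]],[0,[0,-0.006,0],[0,0,0]],[0,[0,0,0],[0,0,0]]])

```text
time: 12.55
position: [0.5451, -0.2078, -0.0289]
ee_rot: [-0.0, 0.999, 0.041, -0.0]
force: [0.7, -0.2, -0.0]
width: -0.0001
gripper_force: 0.0
```

Run:
```python
from h import *
im,T,s=wcam();print(s['time'],fe(s['position']).round(4),s['position'][2],s['ee_rot'].round(3),s['force']);tiles(T,im,-.27)
cv2.imwrite('pics/w5.png',im[...,::-1])
```

```text
12.55 [-0.0654 -0.1856] -0.028916185772276906 [-0.     0.999  0.041 -0.   ] [ 0.70174176 -0.18653604 -0.02351224]
px [ 43. 170.] fence mm [-20.5 -82.8] [41.7 41.9] 0.0 x -41.3 0.4 y -103.7 -61.9
px [192. 258.] fence mm [ -64.3 -148.8] [43.3 60.6] 0.0 x -85.9 -42.6 y -179.1 -118.6
```

The second tile is now at (-64,-149) mm and square. Going behind it to push it to the batten; flush was at TCP x≈-51 mm.

Request:
apply_moves(increments=[[0,[0,0.008,0],[0,0,0]],[0,[0,0,-0.03],[0,0,0]],[0,[-0.025,0,0],[0,0,0]],[0,[-0.022,-0.02,0],[0,0,0]],[0,[0,-0.0246,0],[0,0,0]],[0,[0,0,0.016],[0,0,0]],[0,[0,0,0.01],[0,0,0]],[0,[0,0,0.004],[0,0,0]],[0,[0.008,0,0],[0,0,0]],[0,[0.008,0,0],[0,0,0]],[0,[0.008,0,0],[0,0,0]],[0,[0,0,0],[0,0,0]]])

```text
time: 14.1
position: [0.5205, -0.1737, -0.0286]
ee_rot: [-0.0, 0.999, 0.04, 0.001]
force: [-0.7, -0.9, 0.9]
width: 0.0003
gripper_force: 0.0
```

Request:
apply_moves(increments=[[0,[0.008,0,0],[0,0,0]],[0,[0.007,0,0],[0,0,0]],[0,[0.006,0,0],[0,0,0]],[0,[0.006,0,0],[0,0,0]],[0,[0.004,0,0],[0,0,0]],[0,[0.003,0,0],[0,0,0]],[0,[0,0,0],[0,0,0]]])

```text
time: 14.98
position: [0.5534, -0.1712, -0.0289]
ee_rot: [-0.0, 0.999, 0.04, 0.0]
force: [0.3, -0.2, -1.0]
width: -0.0
gripper_force: 0.0
```

Run:
```python
from h import *
im,T,s=wcam();print(s['time'],fe(s['position']).round(4),s['position'][2],s['ee_rot'].round(3),s['force']);tiles(T,im,-.27)
```

```text
14.975 [-0.0542 -0.1498] -0.028925563045505427 [-0.     0.999  0.04   0.   ] [ 0.29496271 -0.1849836  -0.97836214]
px [ 96. 194.] fence mm [-20.6 -70.9] [62.8 41.7] 90.0 x -41.4 0.3 y -102.3 -39.4
px [274. 200.] fence mm [ -23.1 -148.4] [60.2 42.5] 90.0 x -44.4 -1.8 y -178.5 -118.2
```

Request:
apply_moves(increments=[[0,[0.0015,0,0],[0,0,0]],[0,[0.0015,0,0],[0,0,0]],[0,[0.0005,0,0],[0,0,0]],[0,[0,0,0],[0,0,0]]])

```text
time: 15.52
position: [0.5562, -0.1709, -0.029]
ee_rot: [-0.0, 0.999, 0.04, -0.0]
force: [-2.3, 0.0, 1.3]
width: 0.0
gripper_force: 0.9
```

Request:
apply_moves(increments=[[0,[-0.01,0,0],[0,0,0]],[0,[0,0,-0.035],[0,0,0]],[0,[0.02,0.024,0],[0,0,0]],[0,[0.019,0.025,0],[0,0,0]],[0,[0,0,0.02],[0,0,0]],[0,[0,0,0.01],[0,0,0]],[0,[0,0,0.005],[0,0,0]],[0,[0,0,0],[0,0,0]]])

```text
time: 16.52
position: [0.5889, -0.2166, -0.0293]
ee_rot: [-0.0, 0.999, 0.041, -0.0]
force: [0.7, -0.1, 0.1]
width: -0.0001
gripper_force: 0.0
```

Run:
```python
from h import *
im,T,s=wcam();print(s['time'],fe(s['position']).round(4),s['position'][2],s['ee_rot'].round(3),s['force']);tiles(T,im,-.27)
cv2.imwrite('pics/w6.png',im[...,::-1])
```

```text
16.525 [-0.0225 -0.198 ] -0.029326878363849937 [-0.     0.999  0.041 -0.   ] [ 0.7356365  -0.07352637  0.06147884]
px [ 37. 265.] fence mm [-21.6 -84.6] [40.2 39.4] 0.0 x -41.7 -1.5 y -104.3 -64.9
px [169. 263.] fence mm [ -22.1 -148.5] [40.3 61.3] 0.0 x -42.2 -1.9 y -179.2 -117.9
```

Both tiles are flush. Now pushing the row towards the stop.

Request:
apply_moves(increments=[[0,[0,-0.007,0],[0,0,0]],[0,[0,-0.007,0],[0,0,0]],[0,[0,-0.007,0],[0,0,0]],[0,[0,-0.007,0],[0,0,0]],[0,[0,-0.007,0],[0,0,0]],[0,[0,-0.007,0],[0,0,0]],[0,[0,-0.007,0],[0,0,0]],[0,[0,-0.006,0],[0,0,0]],[0,[0,-0.005,0],[0,0,0]],[0,[0,0,0],[0,0,0]]])

```text
time: 17.82
position: [0.5846, -0.1568, -0.029]
ee_rot: [-0.0, 0.999, 0.041, -0.0]
force: [-0.5, -0.7, 0.9]
width: -0.0001
gripper_force: 0.0
```

Run:
```python
from h import *
im,T,s=wcam();print(s['time'],fe(s['position']).round(4),s['position'][2],s['ee_rot'].round(3),s['force']);tiles(T,im,-.27)
cv2.imwrite('pics/w7.png',im[...,::-1])
```

```text
17.825 [-0.022  -0.1379] -0.028995621209720573 [-0.     0.999  0.041 -0.   ] [-0.45708331 -0.6945112   0.8642056 ]
px [126. 262.] fence mm [-21.8 -71.1] [120.5  41.3] 89.4 x -42.5 -1.1 y -131.5 -10.9
```

View pics/w7.png

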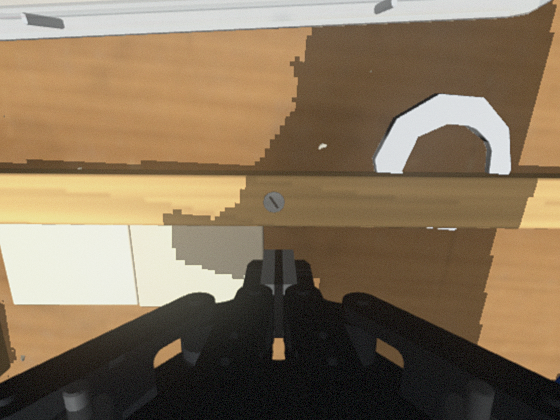

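The tiles are butted at (135,265) and flush with the batten, with about 11 mm left to the stop.

Request:
apply_moves(increments=[[0,[0,-0.004,0],[0,0,0]],[0,[0,-0.003,0],[0,0,0]],[0,[0,-0.002,0],[0,0,0]],[0,[0,0,0],[0,0,0]]])

```text
time: 18.38
position: [0.584, -0.1483, -0.0289]
ee_rot: [-0.0, 0.999, 0.04, -0.0]
force: [-0.0, 0.2, 0.2]
width: 0.0002
gripper_force: 0.0
```

Request:
apply_moves(increments=[[0,[0,-0.001,0],[0,0,0]],[0,[0,-0.001,0],[0,0,0]],[0,[0,0,0],[0,0,0]]])

```text
time: 18.75
position: [0.5838, -0.1467, -0.0289]
ee_rot: [0.0, 0.999, 0.04, 0.0]
force: [0.1, -0.2, 0.2]
width: -0.0001
gripper_force: 0.1
```

Request:
apply_moves(increments=[[0,[0,-0.001,0],[0,0,0]],[0,[0,0,0],[0,0,0]]])

```text
time: 19.0
position: [0.5837, -0.1457, -0.0289]
ee_rot: [0.0, 0.999, 0.04, -0.0]
force: [0.8, 0.3, 0.6]
width: -0.0005
gripper_force: 0.1
```

Run:
```python
from h import *
im,T,s=wcam();print(s['time'],fe(s['position']).round(4),s['position'][2],s['ee_rot'].round(3),s['force']);tiles(T,im,-.27)
```

```text
19.0 [-0.022  -0.1268] -0.028895693521066933 [ 0.     0.999  0.04  -0.   ] [0.75142412 0.27987993 0.55282604]
px [126. 262.] fence mm [-21.7 -60.2] [120.9  41.2] 89.4 x -42.5 -1.0 y -120.9 0.3
```

Request:
apply_moves(increments=[[0,[0,-0.001,0],[0,0,0]],[0,[0,0,0],[0,0,0]]])

```text
time: 19.3
position: [0.5836, -0.1446, -0.0289]
ee_rot: [-0.0, 0.999, 0.04, -0.0]
force: [-0.7, 0.8, 0.3]
width: -0.0001
gripper_force: 0.1
```

Request:
apply_moves(increments=[[0,[0,-0.001,0],[0,0,0]],[0,[0,0,0],[0,0,0]]])

```text
time: 19.55
position: [0.5836, -0.1435, -0.0289]
ee_rot: [-0.0, 0.999, 0.04, 0.0]
force: [0.3, -0.9, 0.4]
width: 0.0001
gripper_force: 0.1
```

Request:
apply_moves(increments=[[0,[0,-0.0005,0],[0,0,0]],[0,[0,0,0],[0,0,0]]])

```text
time: 19.8
position: [0.5835, -0.1432, -0.0289]
ee_rot: [0.0, 0.999, 0.04, -0.0]
force: [-0.6, -0.6, -0.8]
width: -0.0002
gripper_force: 0.2
```

Request:
apply_moves(increments=[[0,[0,-0.001,0],[0,0,0]],[0,[0,0,0],[0,0,0]]])

```text
time: 20.05
position: [0.5835, -0.1421, -0.0289]
ee_rot: [-0.0, 0.999, 0.04, 0.0]
force: [0.0, 0.4, 0.5]
width: 0.0001
gripper_force: 0.1
```

Request:
apply_moves(increments=[[0,[0,-0.001,0],[0,0,0]],[0,[0,0,0],[0,0,0]]])

```text
time: 20.3
position: [0.5833, -0.1413, -0.0289]
ee_rot: [0.0, 0.999, 0.04, -0.0]
force: [0.6, -1.1, 0.6]
width: 0.0004
gripper_force: 0.3
```

Request:
apply_moves(increments=[[0,[0,-0.001,0],[0,0,0]],[0,[0,0,0],[0,0,0]]])

```text
time: 20.55
position: [0.5832, -0.1412, -0.0289]
ee_rot: [0.001, 0.999, 0.04, -0.0]
force: [-0.4, -2.6, -0.3]
width: 0.0002
gripper_force: 1.4
```

The stop is reached: y force builds up and motion halts. Backing off and checking.

Request:
apply_moves(increments=[[0,[0,0.01,0],[0,0,0]],[0,[0,0.005,-0.02],[0,0,0]],[0,[0,0,-0.05],[0,0,0]],[0,[0,-0.03,-0.05],[0,0,0]],[0,[-0.03,-0.03,-0.05],[0,0,0]],[0,[-0.03,0,-0.02],[0,0,0]],[0,[0,0,0],[0,0,0]],[0,[0,0,0],[0,0,0]]])

```text
time: 21.55
position: [0.5218, -0.1017, 0.1593]
ee_rot: [0.0, 0.999, 0.04, 0.001]
force: [-0.2, -0.1, -0.8]
width: -0.0002
gripper_force: 0.0
```

Run:
```python
from h import *
im,T,s=wcam();print(s['time'],fe(s['position']).round(4),s['position'][2],s['force']);tiles(T,im,-.27)
cv2.imwrite('pics/w8.png',im[...,::-1])
```

```text
21.55 [-0.0802 -0.078 ] 0.15933005516393273 [-0.19361192 -0.10348319 -0.75595007]
px [255. 128.] fence mm [-20.9 -56.1] [120.8  42.4] 89.1 x -42.2 0.4 y -116.5 4.3
```

View pics/w8.png

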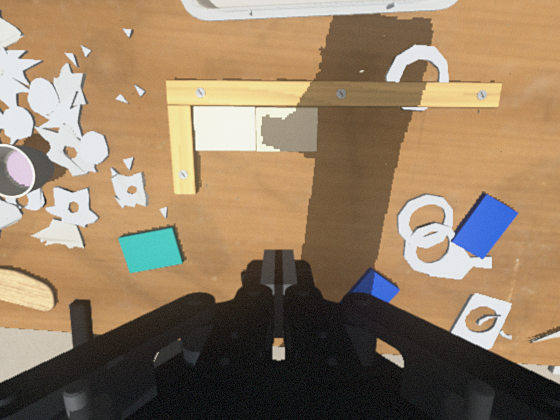

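The row spans (194–317, 106–151) and measures 120.8 × 42.4 mm. It is flush with both battens, and nothing else has moved.

```bash
python3 -c "
from station import job
print(job.hand_in())"
```

```text
the job is handed in; nothing more can be done
None
```

I handed the job in at about 21.6 s: the last picture shows both tiles flush against the long batten, butted end to end and up against the end stop, with the cups and rib untouched, but `hand_in()` gave no pass or fail result.

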